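Shim two instrument cassettes tight in a holding nest

ROBOT

A 6-joint arm with a two-finger parallel gripper is mounted at the origin on a cart in front of the work surface, level with it; the furniture and walls round the work are solid. World frame = base frame: x ahead of the robot, y to its left, z up, the work surface at z = 0. Lengths are in m, angles in rad, forces in N, time in s.
With the tool pointing down it reaches from about 0.375 to 0.9 m from the base axis. Payload 3.1 kg.
Tool frame: the origin (TCP) lies on the centre line of the jaws, within the pads' length; the fingertips stand 11 mm ahead of it and the grasp point (between the pads) lies 8 mm behind it; x points along the fingers, y is the direction in which the jaws open and shut, and the axes are right-handed (so a half turn about x gives the same grasp; the last joint's range is limited). The gripper opens to 87 mm and grips with 3 to 60 N. Pads are 19 mm wide; open, the fingers measure 117 mm over their backs; the gripper's body (75 mm by 190 mm) begins 51 mm behind the grasp point.
Start: joints at [1.075, 0.527, 1.433, -0, 1.181, -0.178], TCP at [0.195, 0.594, 0.205] pointing down, gripper open.
Joint ranges: [-3.08, 3.08], [-0.75, 2.2], [0.22, 2.44], [-1.43, 4.57], [0, 2.65], [-2.85, 2.85]. Speed limits (rad/s): [2.79, 2.79, 3.14, 3.14, 3.14, 3.14].

INTERFACE

Orientations are given as a unit quaternion [x, y, z, w].
In Python, from rig import robot, camera, camera_info gives the robot as it stands.
- The arm moves only by the shell command python3 -m inch 'ROWS' [FORCE]. ROWS is JSON, a list that holds one entry, the list of rows, each a list of 5 numbers: the shift along the tool's x, y, z in cm, then the turn about the tool's x in rad, then the opening, from 0 (shut) to 1 (fully open). A call has 1 to 8 rows; each row shifts and turns the pose as measured when the row begins, along the tool's axes as they then stand; what a row does not reach is not made up. A row lasts 1/12 s, in which the tool goes at most 41.7 mm and 7.16 degrees, less where a joint would pass 70% of its speed; a pose out of reach is approached as far as the arm can. A call with a gripper value outside its range is refused whole. The fingers move at their own pace and stop on an object; FORCE is the grip in N (left out, the last holds). Time passes only in rows, so rows that do not move let the fingers close. It gives the time, the measured TCP pose, the force and the opening at its end, in the units of the state.
- robot.get_obs(): the state, without advancing time (a new reading comes with each control period).
- camera(name): name is "scene" or "side" or "wrist"; returns the picture (420x560x3 uint8, red, green, blue); there is no depth.
- camera_info(name): a dict with "camera_matrix" (3x3 intrinsics, pixels), "rvec" (rotation vector, rad) and "tvec" (3), from world to camera coordinates, as OpenCV has them. Camera axes: x right, y down, z forward; pixel columns grow to the right and rows downward; lengths in m; the calibration is good to about 2 mm. A picture is of the moment at which its call begins: read the wrist's pose just before it. camera_info takes no time and is no camera call; for the wrist camera it gives the pose at the moment of the call.
- robot.hand_in(): hands the job in, once; it reports no verdict.
The state is a dict: "time": time; "q": joint angles; "joint_velocities": joint speeds; "joint_torque": joint torques, N m; "position": TCP position; "tool_rot": TCP orientation; "ft_force": force on the tool from outside, world axes, zero at the start; "moment": the same for the moment, N m; "grip_width": finger opening in m.
Only numpy, scipy, OpenCV 4.12 (cv2) and the standard library are available. Lean on these libraries where they do the work, as an engineer would, in place of code of your own. Each camera call takes 0.05 s, during which the arm holds its last target. There are 200 camera calls.

TASK

First press the raised sprung lever of the holding nest down until its catch holds it down over the strapped instrument cassettes. Then stand spacer plates from the white stand upright in the gap between the end of the cassettes and the slanted end stop, as many as go in, and push the wedge down into what is left, slanted side to the stop, until you feel the whole stack is tight, with the wedge jammed and not standing on the floor of the nest. Finish while still holding the wedge pressed firmly in place, do not let go of it, and neither shove nor tip the cassettes nor disturb the other things on the table.

Things in the scene. Friction and masses are not known exactly. Their poses are not given: they have to be found in the camera images.
- nest: aluminium holding nest fixed on the table: base plate 104 x 328 x 8 mm, its long side along the nest's y. Origin on the table under the base, 22 mm to the -y side of the base's centre; +y points along the cassettes away from the gap, towards the 58 mm high end wall that bears the lever; +z up. The top of its base (the nest's floor) is 8 mm above the table
- nest_floor (a point): point on the nest's floor (8 mm above the table) in the middle of its width, in the region of the gap; axes as the nest
- lever (a joint): hinge of the sprung hold-down lever on the nest's end wall, rad: 0 = raised (about 29 deg up), 0.5 = level, held there by a sprung catch. It springs back unless pushed past about 0.42; then the catch snaps it to 0.5 and keeps it. The press takes about 10 N on the pad at most
- lever_pad (a point): centre of the top of the round black press pad (30 mm dia) at the lever's free end. The hinge axis runs along the nest's x, 95 mm from the pad towards the nest's +y, 82 mm above the table, so the pad moves down about 46 mm, to 85 mm above the table, and 12 mm towards the nest's -y; held down, the lever lies 2 mm above the cassettes
- cassettes: two flat stainless perforated instrument cassettes strapped together, 86 x 172 x 57 mm, 0.77 kg, loose in the nest, with the +y end at the nest's end wall. Origin at the centre of the underside; long side along y; axes as the nest
- cassette_end (a point): centre of the cassettes' -y end face (28 mm above the nest's floor), one side of the gap: an upright flat face 79 mm wide; axes as the nest
- stop: aluminium end stop fixed on the nest's floor, 70 mm wide, 64 mm high, the other side of the gap; axes as the nest. Its face to the gap is slanted: it leans away from the cassettes by 0.3 mm per mm of height, so the gap is wider at the top (19 mm wider at 64 mm)
- stop_foot (a point): foot of the stop's slanted face, middle of its width, at the height of the nest's floor (the stop's origin). The gap at the floor is the distance along y from here to cassette_end, 12 to 25 mm
- stand: white plastic stand 96 x 150 x 24 mm fixed on the table, holding three spacers and the wedge upright in 18 mm deep slots with about 1 mm play, the wedge at the -y end. Origin on the table in the middle of its width; axes: x along the plates' width, y across the slots, z up. In it the plates' lower edges are 6 mm above the table
- spacer_1_mid (a point): loose spacer 1 (90 g): upright flat aluminium plate 70 mm wide (x), 8 thick (y), 64 high, with a grip tab on top, 16 mm wide, 8 thick, round top, 100 mm high in all; tabs are staggered, here 25 mm to -x of the middle. Take it across the 8 mm (along y), 66 to 92 mm above the lower edge, over stop and cassettes. The point: on the tab's midline, mid-thickness, 50 mm above the lower edge
- spacer_2_mid (a point): loose spacer 2 (90 g): upright flat aluminium plate 70 mm wide (x), 8 thick (y), 64 high, with a grip tab on top, 16 mm wide, 8 thick, round top, 100 mm high in all; tabs are staggered, here 25 mm to +x of the middle. Take it across the 8 mm (along y), 66 to 92 mm above the lower edge, over stop and cassettes. The point: on the tab's midline, mid-thickness, 50 mm above the lower edge
- spacer_3_mid (a point): loose spacer 3 (90 g): upright flat aluminium plate 70 mm wide (x), 8 thick (y), 64 high, with a grip tab on top, 16 mm wide, 8 thick, round top, 100 mm high in all; tabs are staggered, here in the middle. Take it across the 8 mm (along y), 66 to 92 mm above the lower edge, over stop and cassettes. The point: on the tab's midline, mid-thickness, 50 mm above the lower edge
- spacer_1: spacer 1 as a whole, origin at the middle of its lower edge, axes as for its centre
- spacer_2: spacer 2 as a whole, origin at the middle of its lower edge, axes as for its centre
- spacer_3: spacer 3 as a whole, origin at the middle of its lower edge, axes as for its centre
- wedge_mid (a point): loose aluminium wedge (160 g), 60 mm wide (x), 64 high, 12 thick (y) at the lower edge, 31 at the top: +y face upright, -y face slanted like the stop. Grip tab on top 30 mm wide (x), 8 thick (y), round top, 100 mm high in all; take it across the 8 mm (along y), 66 to 90 mm above the lower edge. The point: below the tab's middle, 28 mm from the upright face, 50 mm above the lower edge
- wedge: the wedge as a whole, origin in the middle of its upright face's lower edge, axes as for its centre; in the gap its +y face goes against the spacers
- wedge_tip (a point): middle of the wedge's lower edge, 6 mm from the upright face. With a width r left at the floor beside the spacers the wedge jams with this point about (12 mm - r)/0.3 above the nest's floor; r over 11 mm leaves it loose on the floor, so another spacer is needed
- dish: stainless kidney dish, 95 x 201 x 33 mm, bystander, origin at the centre of its underside
- tweezers: tweezers, 140 x 19 x 8 mm, bystander
- forceps: curved forceps, 150 x 67 x 6 mm, bystander
- syringe: rinsing syringe, 134 x 26 x 17 mm, bystander
- timer: round blue bench timer, 66 mm dia, 44 mm high, bystander
- cup: small clear plastic cup, 61 mm dia, 50 mm high, bystander

How it is judged:
On the way, in this order (a step that is already met when the one before it is completed fails the run):
1. the lever is down and its catch holds it, with the robot off it (value of joint lever above 0.46 rad and contact force between the arm and lever below 0.1 N), for 0.2 s.
2. at least one spacer stands in the gap, let go ((((y of spacer_1 in the frame of cassette_end between -0.035 and 0.001 m and x of spacer_1 in the frame of cassette_end between -0.03 and 0.03 m and z of spacer_1 in the frame of nest_floor below 0.008 m and angle between spacer_1's own z axis and vertical below 0.25 rad) and contact force between the fingers and spacer_1 below 0.1 N) or ((y of spacer_2 in the frame of cassette_end between -0.035 and 0.001 m and x of spacer_2 in the frame of cassette_end between -0.03 and 0.03 m and z of spacer_2 in the frame of nest_floor below 0.008 m and angle between spacer_2's own z axis and vertical below 0.25 rad) and contact force between the fingers and spacer_2 below 0.1 N) or ((y of spacer_3 in the frame of cassette_end between -0.035 and 0.001 m and x of spacer_3 in the frame of cassette_end between -0.03 and 0.03 m and z of spacer_3 in the frame of nest_floor below 0.008 m and angle between spacer_3's own z axis and vertical below 0.25 rad) and contact force between the fingers and spacer_3 below 0.1 N))), for 0.2 s.
3. the wedge is jammed in the rest of the gap, the stack tight (z of wedge_tip in the frame of nest_floor between 0.002 and 0.046 m and x of wedge_tip in the frame of cassette_end between -0.03 and 0.03 m and angle between wedge_tip's own z axis and vertical below 0.15 rad and y of wedge_tip in the frame of cassette_end below 0 m and y of wedge_tip in the frame of stop_foot above -0.025 m and contact force between wedge and stop above 2 N and contact force between wedge and nest below 0.5 N and (contact force between wedge and spacer_1 above 2 N or contact force between wedge and spacer_2 above 2 N or contact force between wedge and spacer_3 above 2 N) and (((y of spacer_1 in the frame of cassette_end between -0.035 and 0.001 m and x of spacer_1 in the frame of cassette_end between -0.03 and 0.03 m and z of spacer_1 in the frame of nest_floor below 0.008 m and angle between spacer_1's own z axis and vertical below 0.25 rad) and contact force between spacer_1 and cassettes above 2 N) or ((y of spacer_2 in the frame of cassette_end between -0.035 and 0.001 m and x of spacer_2 in the frame of cassette_end between -0.03 and 0.03 m and z of spacer_2 in the frame of nest_floor below 0.008 m and angle between spacer_2's own z axis and vertical below 0.25 rad) and contact force between spacer_2 and cassettes above 2 N) or ((y of spacer_3 in the frame of cassette_end between -0.035 and 0.001 m and x of spacer_3 in the frame of cassette_end between -0.03 and 0.03 m and z of spacer_3 in the frame of nest_floor below 0.008 m and angle between spacer_3's own z axis and vertical below 0.25 rad) and contact force between spacer_3 and cassettes above 2 N))), for 0.2 s.
At the end, for the whole second after the job is handed in: Lever over 0.46 rad; a spacer upright in the gap; the wedge upright (0.15 rad) in the gap, lower edge 2 to 46 mm above the nest floor and not on it; over 2 N wedge to stop, wedge to spacer and spacer to cassettes; fingers hold the wedge (over 3 N) (all of step 3 and value of joint lever above 0.46 rad and contact force between the fingers and wedge above 3 N); the arm keeps its last pose, push and grip.
It fails at once if a bystander is moved more than 30 mm (distance of any of dish, tweezers, forceps, syringe, timer, cup from where it was at the start of the episode above 0.03 m).
It fails at once if the cassettes are tipped, or shoved more than 15 mm (angle between cassettes's own z axis and vertical above 0.12 rad or distance of cassettes from where it was at the start of the episode above 0.015 m).
It also fails if it takes over 72 s, if anything falls off the work surface, if the arm or the gripper's body presses on something with over 40 N, if the wrist force passes 120 N, or if a joint passes its speed limit or range.

## Working session

There is one attempt and no reset: what is moved stays moved. The work goes in short steps, Python scripts to look and compute and a shell command to move; the robot and the scene stay as the last step left them, time stands still between calls to the robot, and variables do not carry over. Pictures are saved under pics/ and viewed, about 8 in all and at most 12, crops included, and the job is handed in when it is done.

```bash
ls; mkdir -p pics; python3 - <<'E'
from rig import robot,camera,camera_info
import cv2
o=robot.get_obs();print(o)
for n in("scene","side"):
    cv2.imwrite(f"pics/{n}0.png",cv2.cvtColor(camera(n),cv2.COLOR_RGB2BGR))
    print(n,camera_info(n))
E
```

```text
pics
{'time': 0.0, 'q': array([ 1.07448834e+00,  5.28491923e-01,  1.43390656e+00, -2.21667078e-05,
        1.18139333e+00, -1.78547395e-01]), 'joint_velocities': array([-0.00174396,  0.00047541,  0.00282895,  0.00080092, -0.00147216,
       -0.00054472]), 'joint_torque': array([-2.95127656e-04, -4.40045857e+01, -1.76592028e+01,  6.33445638e-02,
        5.82713750e-02, -1.56056835e-04]), 'position': array([0.19490574, 0.59301471, 0.2035545 ]), 'tool_rot': array([ 0.11113419,  0.69845143, -0.11260634,  0.69795029]), 'ft_force': array([ 0.01127689, -1.01311789, -0.47744075]), 'moment': array([-0.03104631, -0.00694761,  0.05502155]), 'grip_width': 0.08689369235384531}
scene {'camera_matrix': array([[503.12720115,   0.        , 283.70483326],
       [  0.        , 503.12720115, 207.73388159],
       [  0.        ,   0.        ,   1.        ]]), 'rvec': array([ 0.2196564 ,  2.96639839, -0.92342655]), 'tvec': array([0.47723705, 0.00631275, 1.77761027])}
side {'camera_matrix': array([[380.02597468,   0.        , 283.26976073],
       [  0.        , 380.02597468, 211.49956584],
       [  0.        ,   0.        ,   1.        ]]), 'rvec': array([ 1.40571986,  2.48681024, -0.59769182]), 'tvec': array([ 0.24526418, -0.34298713,  1.40866374])}
```

```bash
python3 - <<'E'
import cv2
for n in("scene","side"):
    cv2.imwrite(f"pics/{n}0b.png",cv2.resize(cv2.imread(f"pics/{n}0.png"),(800,600),interpolation=cv2.INTER_CUBIC))
E
```

```text
(no output)
```

View pics/scene0b.png

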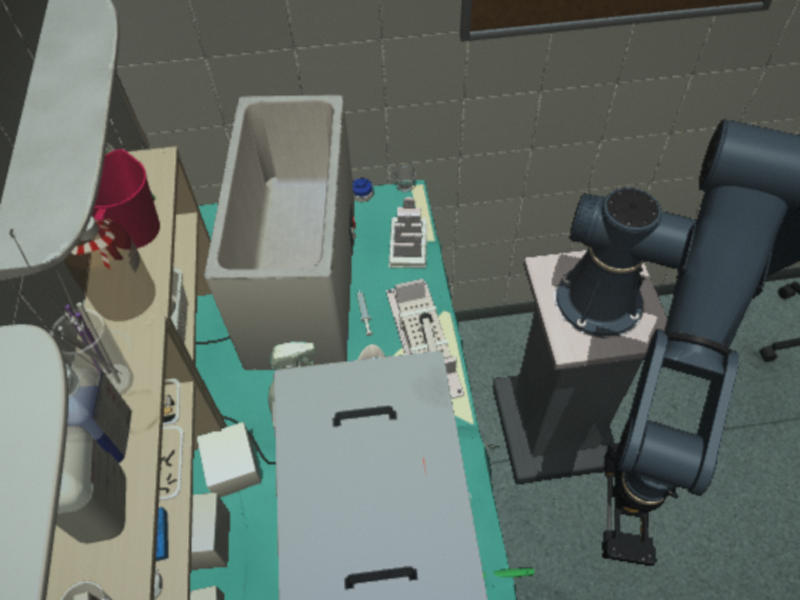

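View pics/side0b.png

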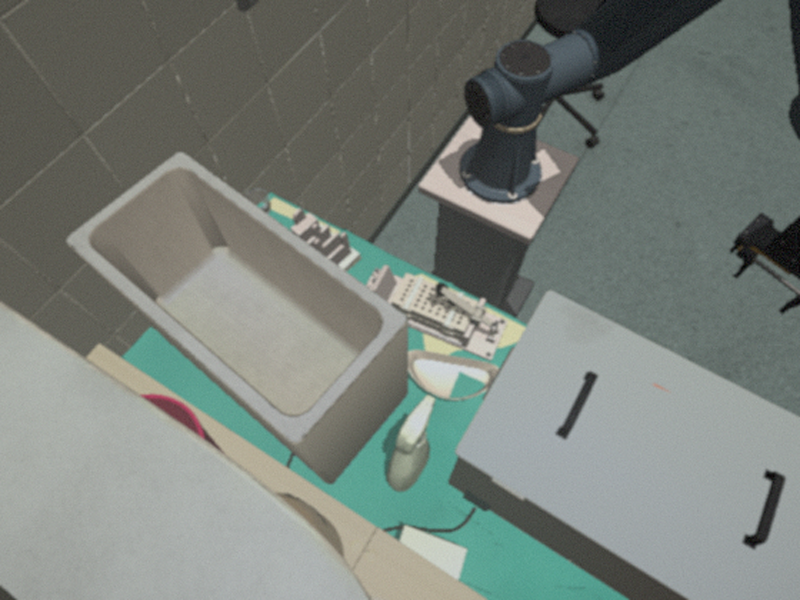

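The scene view shows the stand at about (408,235) and the nest at about (430,340), both in 800x600 pixels. The arm is clear, at the lower right. Next I'll zoom in on the work area in both views.

```bash
cat > h.py <<'E'
import numpy as np,cv2
from rig import robot,camera,camera_info
from scipy.spatial.transform import Rotation as R
def snap(n,f):
    i=camera_info(n); im=cv2.cvtColor(camera(n),cv2.COLOR_RGB2BGR); cv2.imwrite(f,im); return i,im
def unp(i,uv,z):
    "pixel -> world point at height z"
    K=i["camera_matrix"];Rm=cv2.Rodrigues(i["rvec"])[0];t=i["tvec"]
    d=Rm.T@np.linalg.inv(K)@np.array([*uv,1.]);c=-Rm.T@t
    return c+d*(z-c[2])/d[2]
def proj(i,p):
    return cv2.projectPoints(np.float64(p).reshape(-1,1,3),i["rvec"],i["tvec"],i["camera_matrix"],None)[0].reshape(-1,2)
E
python3 - <<'E'
from h import *
a=cv2.imread("pics/scene0.png")[115:300,235:340]
b=cv2.imread("pics/side0.png")[125:265,175:380]
a=cv2.resize(a,None,fx=3.2,fy=3.2,interpolation=cv2.INTER_CUBIC)
b=cv2.resize(b,None,fx=2.25,fy=2.25,interpolation=cv2.INTER_CUBIC)
c=np.zeros((600,800,3),np.uint8);c[:a.shape[0],:a.shape[1]]=a;c[:b.shape[0],338:338+b.shape[1]]=b
cv2.imwrite("pics/z.png",c)
i=camera_info("scene")
for p in [(0,0,0),(.5,0,0),(.5,-.3,0),(.5,.3,0)]:print(p,proj(i,p)*800/560)
E
```

```text
(0, 0, 0) [[598.25709232 299.31516339]]
(0.5, 0, 0) [[398.0354357  325.39368713]]
(0.5, -0.3, 0) [[382.63019473 231.06797386]]
(0.5, 0.3, 0) [[416.74329267 439.94119449]]
```

View pics/z.png

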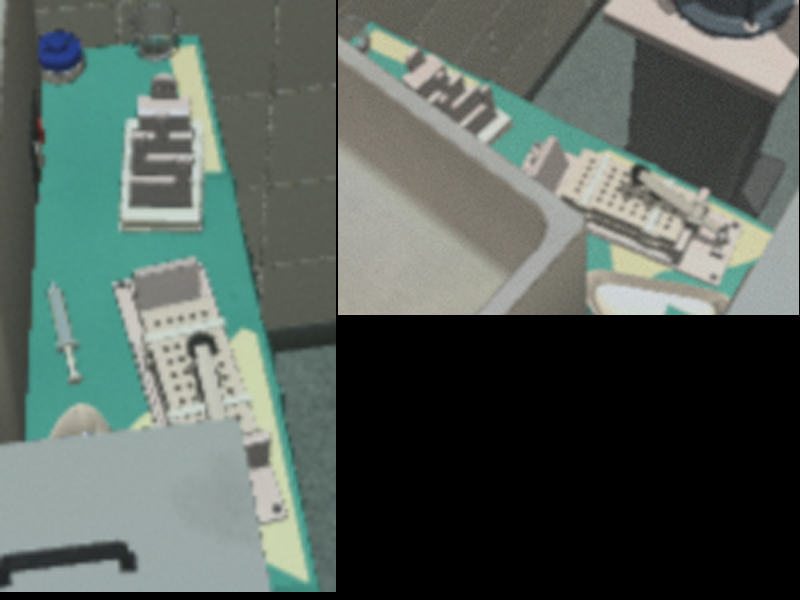

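```bash
python3 - <<'E'
from h import *
i=camera_info("scene")
f=lambda u,v,z:unp(i,(235+u/3.2,115+v/3.2),z).round(3)
print("stand",[f(*p,.024) for p in[(128,118),(203,118),(198,220),(121,222)]])
print("nest",f(116,283,.008),f(288,515,.008))
print("pad",f(202,342,.13), "stop top -y corners",f(135,275,.072),f(197,260,.072))
print("cab corner z=.2,.35",f(237,420,.2),f(237,420,.35),f(300,640,.35))
print("basin",f(40,100,.3),f(25,400,.3), "basin foot",f(25,440,0.))
print(R.from_quat(robot.get_obs()["tool_rot"]).as_matrix().round(3))
w=camera_info("wrist");Rm=cv2.Rodrigues(w["rvec"])[0];print("wristcam",-Rm.T@w["tvec"],Rm,w["camera_matrix"])
E
```

```text
stand [array([ 0.469, -0.324,  0.024]), array([ 0.381, -0.31 ,  0.024]), array([ 0.41 , -0.161,  0.024]), array([ 0.497, -0.172,  0.024])]
nest [ 0.512 -0.1    0.008] [0.377 0.21  0.008]
pad [0.444 0.069 0.13 ] stop top -y corners [ 0.495 -0.063  0.072] [ 0.426 -0.072  0.072]
cab corner z=.2,.35 [0.433 0.202 0.2  ] [0.452 0.288 0.35 ] [0.438 0.479 0.35 ]
basin [ 0.573 -0.122  0.3  ] [0.62  0.213 0.3  ] basin foot [0.632 0.079 0.   ]
[[-0.001  0.313  0.95 ]
 [-0.002  0.95  -0.313]
 [-1.    -0.002 -0.   ]]
wristcam [0.13196742 0.61261873 0.38327446] [[ 0.31249716  0.94991819 -0.00098356]
 [ 0.92170715 -0.3029657   0.24221419]
 [ 0.22978568 -0.0765978  -0.9702223 ]] [[343.01348128   0.         278.42716861]
 [  0.         343.01348128 208.57191184]
 [  0.           0.           1.        ]]
```

```bash
python3 -m inch '[[[-1,0,0,-0.107,1],[-1,0,0,-0.107,1],[-1,0,0,-0.107,1],[-1,0,0,-0.107,1],[-0.5,-4,1,0,1],[-0.5,-4,1,0,1],[-0.5,-4,1,0,1],[-0.5,-4,1,0,1]]]'; python3 -m inch '[[[0,-4,1,0,1],[0,-4,1,0,1],[0,-4,1,0,1],[0,-4,1,0,1],[0,-4,1,0,1],[0,-4,1,0,1],[0,-4,1,0,1],[0,-4,1,0,1]]]'
```

```text
time: 0.77
position: [0.253, 0.4402, 0.2596]
tool_rot: [-0.053, 0.708, 0.048, 0.703]
ft_force: [0.9, 0.1, 0.7]
grip_width: 0.087
time: 1.43
position: [0.3754, 0.1299, 0.2611]
tool_rot: [-0.055, 0.707, 0.051, 0.703]
ft_force: [0.7, 0.1, 0.5]
grip_width: 0.087
```

```bash
python3 -m inch '[[[0,-3.5,0.3,0,1],[0,-3.5,0.3,0,1],[0,-3.5,0.3,0,1],[0,0,0,0,1]]]'; python3 - <<'E'
from h import *
i,im=snap("wrist","pics/w1.png");np.save("w1.npy",np.r_[i["rvec"],i["tvec"]])
cv2.imwrite("pics/w1b.png",cv2.resize(im,(800,600),interpolation=cv2.INTER_CUBIC))
E
```

```text
time: 1.77
position: [0.4036, 0.0156, 0.2618]
tool_rot: [-0.054, 0.706, 0.046, 0.704]
ft_force: [0.6, 0.0, 0.2]
grip_width: 0.0869
```

View pics/w1b.png

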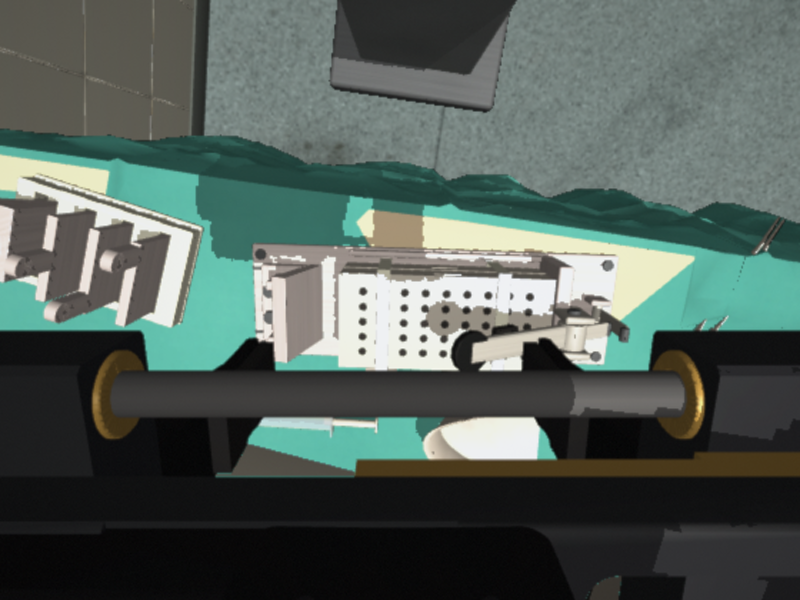

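```bash
python3 - <<'E'
from h import *
i=camera_info("wrist")
v=np.load("w1.npy");i["rvec"],i["tvec"]=v[:3],v[3:]
f=lambda u,v,z:unp(i,(u*.7,v*.7),z)
A,B,C=f(254,243,.008),f(619,256,.008),f(604,363,.008)
d=B-A;yaw=np.arctan2(-d[0],d[1]);print(A,B,C,"len",np.linalg.norm(d),np.linalg.norm(C-B),"yaw",np.degrees(yaw))
ex=np.array([np.cos(yaw),np.sin(yaw)]);ey=np.array([-ex[1],ex[0]])
ctr=(A+B)[:2]/2+ex*.052;O=ctr-.022*ey
print("origin",O)
N=lambda u,v,z:(lambda p:(round(float((p[:2]-O)@ex),4),round(float((p[:2]-O)@ey),4)))(f(u,v,z))
print("stop top",N(272,268,.072),N(276,361,.072),"foot",N(322,262,.008),N(322,350,.008))
print("cass",N(342,275,.065),N(340,362,.065))
P=f(468,350,.131);print("pad",P,N(468,350,.131))
print("stand corners",f(30,178,.024),f(202,229,.024),f(178,326,.024))
print("tabs z .106",[f(*p,.106) for p in[(22,262),(118,262),(70,308)]])
E
```

```text
[ 0.41316597 -0.1157251   0.008     ] [0.37846408 0.20713287 0.008     ] [0.47917513 0.21834328 0.008     ] len 0.3247175514480061 0.1013330599679226 yaw 6.13479668443198
origin [0.44986833 0.029387  ]
stop top (-0.0423, -0.108) (0.0336, -0.1069) foot (-0.0371, -0.0799) (0.0465, -0.0801)
cass (-0.0374, -0.0551) (0.0353, -0.0562)
pad [0.44324891 0.06642611 0.131     ] (-0.0026, 0.0375)
stand corners [ 0.38272484 -0.30044702  0.024     ] [ 0.40476455 -0.15601279  0.024     ] [ 0.49451029 -0.17338222  0.024     ]
tabs z .106 [array([ 0.43261133, -0.24784352,  0.106     ]), array([ 0.42299796, -0.18113266,  0.106     ]), array([ 0.46145374, -0.21507669,  0.106     ])]
```

```bash
python3 -m inch '[[[0,2.2,2.3,0.035,0],[0,2.2,2.2,0,0],[2.5,0,0,0,0],[2.5,0,0,0,0],[2.5,0,0,0,0],[2.5,0,0,0,0],[0,0,0,0,0],[0,0,0,0,0]]]' 40
```

```text
time: 2.48
position: [0.4394, 0.0768, 0.1577]
tool_rot: [-0.039, 0.708, 0.037, 0.704]
ft_force: [0.1, -0.2, 0.3]
grip_width: 0.0417
```

```bash
python3 - <<'E'
from h import *
o=robot.get_obs();print(o["position"],R.from_quat(o["tool_rot"]).as_matrix().round(3),o["grip_width"],o["ft_force"])
ex=np.array([np.cos(.107),np.sin(.107)]);ey=np.array([-ex[1],ex[0]]);d=o["position"][:2]-[.44987,.029387];print(d@ex,d@ey)
i,im=snap("scene","pics/s1.png")
cv2.imwrite("pics/s1b.png",cv2.resize(im[190:270,260:340],None,fx=6,fy=6,interpolation=cv2.INTER_CUBIC))
E
```

```text
[0.43937064 0.07676999 0.15770958] [[-0.005 -0.106  0.994]
 [-0.003  0.994  0.106]
 [-1.    -0.003 -0.006]] 0.04169955219015798 [ 0.11836226 -0.1908303   0.3304149 ]
-0.005379001331961373 0.04823329263547348
```

```bash
python3 -m inch '[[[0,-0.7,0.2,0,0],[0,-0.7,0.2,0,0],[0,0,0,0,0],[0,0,0,0,0],[0,0,0,0,0],[0,0,0,0,0]]]' 40; python3 -m inch '[[[0.8,0,0,0,0],[0.8,-0.05,0,0,0],[0.8,-0.1,0,0,0],[0.8,-0.1,0,0,0],[0.8,-0.2,0,0,0]]]'
```

```text
time: 3.03
position: [0.449, 0.0619, 0.1637]
tool_rot: [-0.039, 0.704, 0.036, 0.708]
ft_force: [0.6, 0.3, 0.4]
grip_width: 0.0025
time: 3.45
position: [0.4509, 0.0571, 0.1219]
tool_rot: [-0.04, 0.702, 0.036, 0.71]
ft_force: [-0.4, 0.2, 0.0]
grip_width: 0.0003
```

```bash
python3 - <<'E'
from h import *
o=robot.get_obs();print(o["position"],o["ft_force"],o["grip_width"])
i,im=snap("scene","pics/s2.png");a=cv2.resize(im[185:270,265:335],None,fx=6,fy=6,interpolation=cv2.INTER_CUBIC)
print(proj(i,o["position"]-[0,0,.011]))
i,im=snap("wrist","pics/w2.png")
print(proj(i,o["position"]-[0,0,.011]))
c=np.zeros((600,800,3),np.uint8);c[:a.shape[0],:a.shape[1]]=a
b=im[150:400,180:375];b=cv2.resize(b,None,fx=1.9,fy=1.9);c[:b.shape[0],425:425+b.shape[1]]=b[:,:375];cv2.imwrite("pics/c2.png",c)
E
```

```text
[0.45094063 0.05705692 0.1218938 ] [-0.43915576  0.21817385  0.00471204] 0.00034882845145529017
[[295.25836474 222.26646087]]
[[280.71947441 242.18102925]]
```

View pics/c2.png

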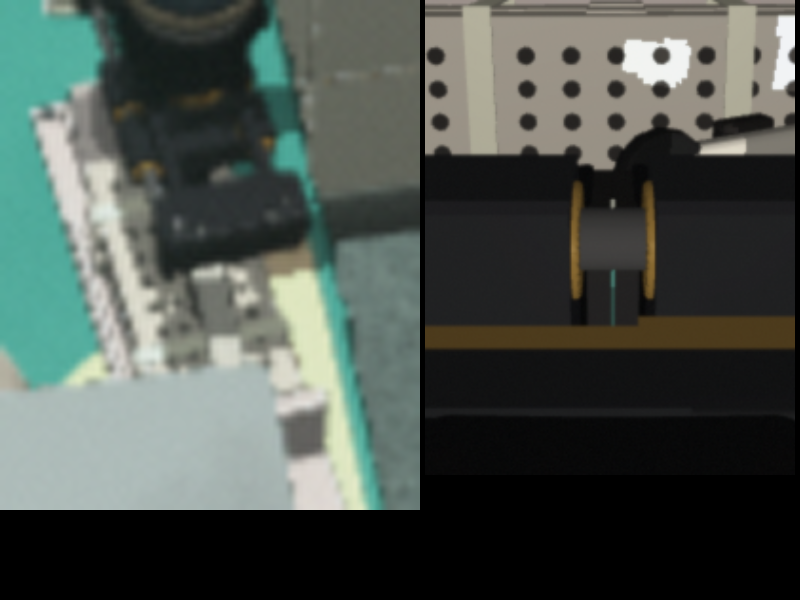

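```bash
python3 -m inch '[[[-2,0,0,0,0],[-2.2,0,0,0,0],[0,0.7,-0.3,0,0],[0,0.6,-0.2,0,0],[0,0,0,0,0]]]'; python3 - <<'E'
from h import *
o=robot.get_obs();print(R.from_quat(o["tool_rot"]).as_matrix().round(3))
ex=np.array([np.cos(.107),np.sin(.107)]);ey=np.array([-ex[1],ex[0]]);d=o["position"][:2]-[.44987,.029387];print(d@ex,d@ey)
E
```

```text
time: 3.97
position: [0.4414, 0.07, 0.1616]
tool_rot: [-0.038, 0.706, 0.036, 0.706]
ft_force: [-0.1, 0.9, -0.2]
grip_width: 0.0006
[[ 0.001 -0.104  0.995]
 [-0.003  0.995  0.104]
 [-1.    -0.003  0.   ]]
-0.004101415446871853 0.04129913184112946
```

```bash
python3 -m inch '[[[0.8,0,0.1,0,0],[0.8,0,0.1,0,0],[0.8,0,0,0,0],[0.8,-0.1,0,0,0],[0.8,-0.1,0,0,0]]]';python3 -m inch '[[[0.7,-0.2,0,0,0],[0.7,-0.2,0,0,0],[0.7,-0.1,0,0,0]]]'
```

```text
time: 4.38
position: [0.4426, 0.069, 0.1165]
tool_rot: [-0.039, 0.707, 0.037, 0.706]
ft_force: [-0.7, -0.4, 1.3]
grip_width: 0.0008
time: 4.63
position: [0.4425, 0.0633, 0.0912]
tool_rot: [-0.039, 0.708, 0.037, 0.704]
ft_force: [0.0, -1.1, 3.3]
grip_width: 0.0004
```

```bash
python3 -m inch '[[[0.3,0,0,0,0],[0,0,0,0,0]]]'; python3 -m inch '[[[-2,0,0,0,0],[-3,0,0,0,0],[-3,-2,0,0,1],[-3,-3,0,0,1],[-3,-3.5,0,0,1],[-3,-3.5,0,0,1],[0,-3,0,0,1],[0,0,0,0,1]]]'; python3 - <<'E'
from h import *
i,im=snap("wrist","pics/w3.png");np.save("w3.npy",np.r_[i["rvec"],i["tvec"]])
cv2.imwrite("pics/w3b.png",cv2.resize(im,(800,600),interpolation=cv2.INTER_CUBIC))
E
```

```text
time: 4.8
position: [0.4427, 0.062, 0.0867]
tool_rot: [-0.04, 0.708, 0.036, 0.704]
ft_force: [-1.0, 1.4, 6.2]
grip_width: 0.0004
time: 5.47
position: [0.4581, -0.0861, 0.253]
tool_rot: [-0.041, 0.712, 0.038, 0.7]
ft_force: [-0.1, 0.5, 0.2]
grip_width: 0.0325
```

View pics/w3b.png

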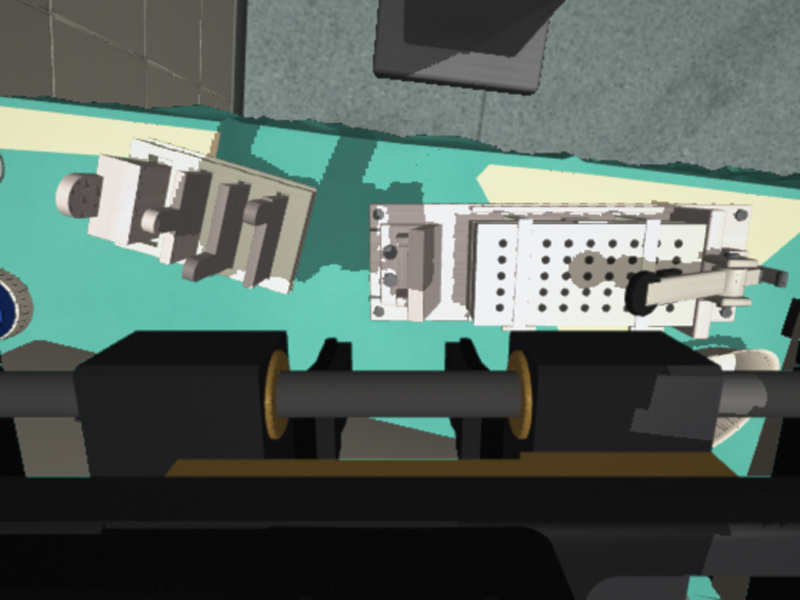

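```bash
python3 - <<'E'
from h import *
i=camera_info("wrist");v=np.load("w3.npy");i["rvec"],i["tvec"]=v[:3],v[3:]
c,s=np.cos(.107),np.sin(.107);O=np.array([.44987,.029387])
W=lambda x,y,z:np.r_[O+x*np.array([c,s])+y*np.array([-s,c]),z]
print("raised",proj(i,W(0,.0385,.131))/.7,"down",proj(i,W(0,.0265,.085))/.7)
im=cv2.imread("pics/w3.png")
a=cv2.resize(im[85:215,30:230],None,fx=4,fy=4,interpolation=cv2.INTER_CUBIC)
cv2.imwrite("pics/st.png",a)
E
```

```text
raised [[644.2375499  295.29591022]] down [[596.71926511 281.16686478]]
```

View pics/st.png

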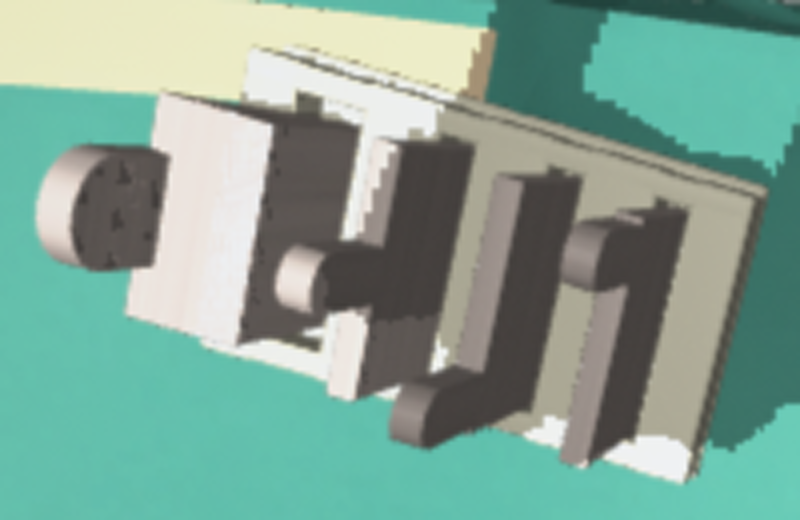

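The lever is still raised: the pad is at (640,293), where a raised lever should be (about 644,295), so the press didn't hold. I'll press again in small steps and watch the force.

```bash
python3 -m inch '[[[0,4,0,0,0],[0,4,0,0,0],[0,4,0,0,0],[2,3,0.2,0,0],[3,0.5,0,0,0],[3,0,0,0,0],[0,0,0,0,0],[0,0,0,0,0]]]' 40;  python3 - <<'E'
from h import *
o=robot.get_obs();print(R.from_quat(o["tool_rot"]).as_matrix().round(3))
ex=np.array([np.cos(.107),np.sin(.107)]);ey=np.array([-ex[1],ex[0]]);d=o["position"][:2]-[.44987,.029387];print(d@ex,d@ey)
E
```

```text
time: 6.18
position: [0.4352, 0.0803, 0.1647]
tool_rot: [-0.037, 0.715, 0.038, 0.697]
ft_force: [0.8, -0.4, 0.5]
grip_width: 0.0026
[[-0.026 -0.106  0.994]
 [ 0.001  0.994  0.106]
 [-1.     0.004 -0.026]]
-0.00914347858428425 0.052199656128985035
```

```bash
python3 -m inch '[[[0,-0.6,0.8,0,0],[0.5,0,0,0,0],[1,0,0,0,0],[0,0,0,0,0]]]'; python3 -m inch '[[[1,0,0,0,0],[0,0,0,0,0]]]'; python3 -m inch '[[[1,-0.2,0,0,0],[0,0,0,0,0]]]';python3 -m inch '[[[1,-0.2,0,0,0],[0,0,0,0,0]]]'
```

```text
time: 6.52
position: [0.4467, 0.0742, 0.1516]
tool_rot: [-0.037, 0.714, 0.038, 0.699]
ft_force: [0.4, 1.1, 0.3]
grip_width: 0.0003
time: 6.68
position: [0.449, 0.073, 0.1433]
tool_rot: [-0.036, 0.712, 0.037, 0.7]
ft_force: [-0.5, 0.5, -0.6]
grip_width: 0.0005
time: 6.85
position: [0.4512, 0.07, 0.1353]
tool_rot: [-0.035, 0.71, 0.036, 0.702]
ft_force: [-0.1, -0.5, -0.4]
grip_width: 0.0007
time: 7.02
position: [0.4533, 0.0673, 0.1274]
tool_rot: [-0.035, 0.709, 0.035, 0.703]
ft_force: [-1.2, 0.4, -0.3]
grip_width: 0.0005
```

```bash
python3 - <<'E'
from h import *
i,im=snap("wrist","pics/w4.png")
j,si=snap("scene","pics/s4.png");k,sd=snap("side","pics/d4.png")
c=np.zeros((600,800,3),np.uint8)
a=cv2.resize(im[150:330,130:430],(600,360));c[:360,:600]=a
b=cv2.resize(sd[165:245,270:370],(300,240));c[360:,:300]=b
b=cv2.resize(si[190:260,260:340],(274,240));c[360:,310:584]=b
cv2.imwrite("pics/c4.png",c)
E
```

```text
(no output)
```

View pics/c4.png

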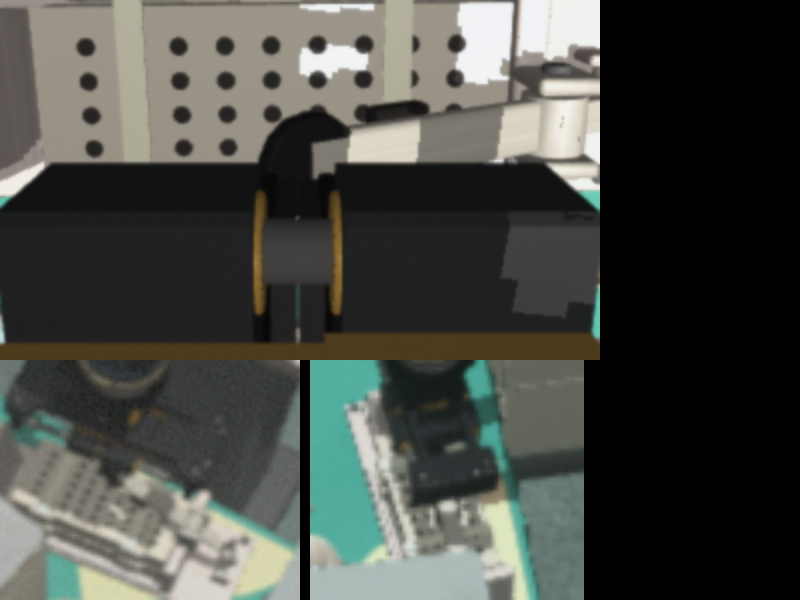

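```bash
python3 - <<'E'
from h import *
i=camera_info("wrist");o=robot.get_obs();p=o["position"];print(p,o["ft_force"])
T=R.from_quat(o["tool_rot"]).as_matrix()
f=lambda q:((proj(i,q)[0]-[130,150])*2).round(0)
print("tip",f(p+T[:,0]*.011))
c,s=np.cos(.107),np.sin(.107);O=np.array([.44987,.029387])
W=lambda x,y,z:np.r_[O+x*np.array([c,s])+y*np.array([-s,c]),z]
d=p[:2]-O;print("tcp nest",d@[c,s],d@[-s,c])
for x in(-.003,.005):
  for q in(0,.15,.3):
    a=.505-q;yh=.041+.095*np.cos(.505)-.003*np.sin(.505)
    P=lambda r,x:W(x,yh-r*np.cos(a)+.003*np.sin(a),.082+r*np.sin(a)+.003*np.cos(a))
    print(x,q,"ctr",f(P(.095,x)),"left",f(P(.110,x)),"top",f(P(.095,x-.015)),P(.095,x))
E
```

```text
[0.45432006 0.06756399 0.12835099] [ 0.71273312 -0.33278591  0.14442301]
tip [301. 179.]
tcp nest 0.00850175397490917 0.03748340387956129
-0.003 0 ctr [314. 155.] left [264. 164.] top [314. 101.] [0.44250852 0.06983213 0.13058723]
-0.003 0.15 ctr [291. 142.] left [240. 148.] top [290.  91.] [0.44318598 0.06352492 0.11783402]
-0.003 0.3 ctr [277. 130.] left [228. 133.] top [276.  82.] [0.4436523  0.05918344 0.10427606]
0.005 0 ctr [314. 183.] left [264. 193.] top [314. 130.] [0.45046277 0.0706865  0.13058723]
0.005 0.15 ctr [291. 169.] left [241. 175.] top [290. 119.] [0.45114023 0.06437929 0.11783402]
0.005 0.3 ctr [277. 155.] left [229. 159.] top [276. 108.] [0.45160655 0.06003781 0.10427606]
```

```bash
python3 -m inch '[[[0.5,0.4,-0.6,0,0],[1,0,-0.2,0,0],[1,-0.1,-0.1,0,0],[1,-0.2,-0.1,0,0]]]'; python3 -m inch '[[[1,-0.2,0,0,0],[0.5,-0.1,0,0,0]]]'; python3 -m inch '[[[0.6,0,0,0,0],[0,0,0,0,0]]]'; python3 -m inch '[[[0.5,0,0,0,0],[0,0,0,0,0]]]'
```

```text
time: 7.5
position: [0.4469, 0.0684, 0.0965]
tool_rot: [-0.036, 0.704, 0.035, 0.708]
ft_force: [0.5, 0.4, 2.0]
grip_width: 0.0002
time: 7.67
position: [0.4473, 0.0653, 0.0824]
tool_rot: [-0.037, 0.703, 0.035, 0.709]
ft_force: [0.0, -1.7, 1.3]
grip_width: 0.0003
time: 7.83
position: [0.4469, 0.0651, 0.0768]
tool_rot: [-0.038, 0.703, 0.035, 0.709]
ft_force: [0.1, -0.1, -0.0]
grip_width: 0.0005
time: 8.0
position: [0.4465, 0.0656, 0.072]
tool_rot: [-0.038, 0.703, 0.035, 0.71]
ft_force: [0.0, -0.3, 0.3]
grip_width: 0.0005
```

```bash
python3 -m inch '[[[-2,0,0,0,0],[-3,0,0,0,0],[-4,0,0,0,0],[-4,-3,0,0,0],[-3,-4,0,0,0],[0,-4,0,0,0],[0,-3,0,0,0],[0,0,0,0,0]]]'; python3 - <<'E'
from h import *
i,im=snap("wrist","pics/w5.png")
c,s=np.cos(.107),np.sin(.107);O=np.array([.44987,.029387])
W=lambda x,y,z:np.r_[O+x*np.array([c,s])+y*np.array([-s,c]),z]
for n,q in(("raised",W(0,.041,.131)),("down",W(0,.029,.085))):
    print(n,proj(i,q))
g=im.max(2)[:230];m=(g<35).astype(np.uint8)
n,l,st,ce=cv2.connectedComponentsWithStats(m)
for k in range(1,n):
    if st[k,4]>150:print(st[k],ce[k])
E
```

```text
time: 8.67
position: [0.4584, -0.0655, 0.2298]
tool_rot: [-0.042, 0.703, 0.037, 0.709]
ft_force: [0.1, -0.9, -0.1]
grip_width: 0.0007
raised [[444.15458726 207.28361068]]
down [[409.64889624 195.4345983 ]]
[256  39 113  16 182] [306.49450549  46.75824176]
[548 208  12  22 158] [554.17088608 218.91139241]
```

```bash
python3 - <<'E'
import cv2
im=cv2.imread("pics/w5.png");cv2.imwrite("pics/w5b.png",cv2.resize(im[100:310,0:560],(800,300),interpolation=cv2.INTER_CUBIC))
E
```

```text
(no output)
```

View pics/w5b.png

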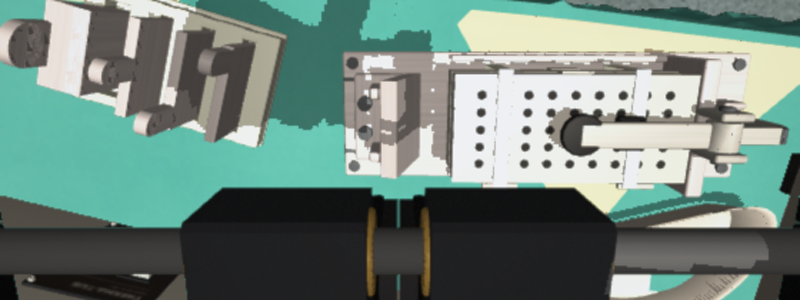

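The lever is now down: the pad is at (580,134) in the crop, which matches the predicted down position. The fingertips seem to sit higher than the TCP reading implies, so I'll check for a z bias with a PnP fit on the nest base.

```bash
python3 - <<'E'
from h import *
obj=np.float64([[-.052,-.142,.008],[-.052,.186,.008],[.052,.186,.008],[.052,-.142,.008]])
K=camera_info("wrist")["camera_matrix"]
for n,px in(("w3",np.float64([(372,205),(752,205),(737,320),(371,320)])*.7),("w5",np.float64([(345,52),(750,52),(735,178),(346,176)])*.7+[0,100])):
    ok,r,t=cv2.solvePnP(obj,px,K,None);Rm=cv2.Rodrigues(r)[0];c=(-Rm.T@t).ravel();print(n,"cam in nest",c,"optical axis",Rm[2])
    e=proj({"rvec":r,"tvec":t,"camera_matrix":K},obj)-px;print(e.round(1).tolist())
v=np.load("w3.npy");Rm=cv2.Rodrigues(v[:3])[0];print("w3 calib",-Rm.T@v[3:],Rm[2])
i=camera_info("wrist");Rm=cv2.Rodrigues(i["rvec"])[0];print("w5 calib",-Rm.T@i["tvec"],Rm[2])
# scene camera: nest & stand
o=robot.get_obs();p=o["position"];j,im=snap("scene","pics/s5.png")
print(p,proj(j,p))
E
```

```text
w3 cam in nest [-0.05144188 -0.1081539   0.44434456] optical axis [ 0.1861224  -0.02399637 -0.98223349]
[[-0.6, -0.3], [-0.1, -0.8], [-0.3, 1.1], [1.0, 0.1]]
w5 cam in nest [-0.0349831  -0.09002668  0.41750903] optical axis [ 0.1653474  -0.01968217 -0.98603897]
[[-0.3, -0.1], [-0.1, 0.0], [0.0, 0.1], [0.4, -0.0]]
w3 calib [ 0.39504072 -0.09359928  0.43363367] [ 0.22510651  0.02148146 -0.97409733]
w5 calib [ 0.39014558 -0.07120691  0.40853508] [ 0.2468773   0.02374212 -0.96875586]
[ 0.45720831 -0.06328446  0.2293041 ] [[287.51001923 170.66830306]]
```

```bash
python3 - <<'E'
from h import *
i=camera_info("wrist");v=np.load("w3.npy");i["rvec"],i["tvec"]=v[:3],v[3:]
f=lambda u,v,z:unp(i,(30+u/4,85+v/4),z)
A,B=f(765,190,.024),f(690,483,.024)   # +y end corners (-x),(+x)
C=f(250,45,.024)
print(A,B,C,np.linalg.norm(A-B),np.linalg.norm(A-C))
d=A-C;yaw=np.arctan2(-d[0],d[1]);d2=B-A;yaw2=np.arctan2(d2[1],d2[0]);print(np.degrees([yaw,yaw2]))
t={"s1":f(578,258,.106),"s2":f(403,418,.106),"s3":f(293,283,.106),"w":f(55,210,.106)}
y=(yaw+yaw2)/2;ex=np.array([np.cos(y),np.sin(y)]);ey=np.array([-ex[1],ex[0]])
M=(A+B)[:2]/2-ey*.075
for k,p in t.items():print(k,p,"stand",((p[:2]-M)@ex).round(4),((p[:2]-M)@ey).round(4))
print(M,y)
E
```

```text
[ 0.40665504 -0.16100757  0.024     ] [ 0.4966257  -0.17736175  0.024     ] [ 0.38273182 -0.31015999  0.024     ] 0.0914449526360106 0.1510588080616843
[ -9.11231193 -10.30230462]
s1 [ 0.42488948 -0.19023727  0.106     ] stand -0.0228 0.0497
s2 [ 0.46797623 -0.23078651  0.106     ] stand 0.0265 0.017
s3 [ 0.43830712 -0.25722425  0.106     ] stand 0.0017 -0.014
w [ 0.42747583 -0.31273376  0.106     ] stand 0.0004 -0.0706
[ 0.43899423 -0.24311081] -0.16942449090310174
```

```bash
cat >> h.py <<'E'
def go(x,y,yaw):
    "print remaining shift in tool y,z (cm) and turn to reach world x,y,yaw"
    o=robot.get_obs();T=R.from_quat(o["tool_rot"]).as_matrix();p=o["position"]
    cur=np.arctan2(-T[0,1],T[1,1]);ex=np.array([np.cos(cur),np.sin(cur)]);ey=np.array([-ex[1],ex[0]])
    d=np.array([x,y])-p[:2];print("t %.2f z %.4f  dy %.2f dz %.2f cm turn %.3f tilt(xdir) %s F %s w %.4f"%(o["time"],p[2],d@ey*100,d@ex*100,cur-yaw,T[:2,0].round(3),o["ft_force"].round(1),o["grip_width"]))
def nest(x,y):
    c,s=np.cos(.107),np.sin(.107);return .44987+x*c-y*s,.029387+x*s+y*c,.107
def stand(x,y):
    c,s=np.cos(-.1694),np.sin(-.1694);return .43899+x*c-y*s,-.24311+x*s+y*c,-.1694
E
python3 -m inch '[[[0,0,0,0.092,0.28],[0,0,0,0.092,0.28],[0,0,0,0.092,0.28],[0,-4,-0.4,0,0.28],[0,-4,-0.4,0,0.28],[0,-4,-0.4,0,0.28],[0,0,0,0,0.28]]]' 30; python3 -c "
from h import *
go(*stand(-.024,.0493))"
```

```text
time: 9.35
position: [0.4184, -0.1662, 0.224]
tool_rot: [0.059, 0.708, -0.053, 0.702]
ft_force: [1.9, 0.4, 0.2]
grip_width: 0.024
t 9.35 z 0.2240  dy -2.32 dz 0.91 cm turn 0.011 tilt(xdir) [-0.008  0.009] F [1.9 0.4 0.2] w 0.0240
```

```bash
python3 -m inch '[[[1.5,-1.2,0.5,0.011,0.28],[2.5,-1.1,0.4,0,0.28],[2.5,0,0,0,0.28],[1.5,0,0,0,0.28],[0,0,0,0,0.28]]]' ; python3 -c "
from h import *
go(*stand(-.024,.0493))
i,im=snap('wrist','pics/w6.png')
print(proj(i,np.r_[stand(-.025,.0493)[:2],.106]),proj(i,np.r_[stand(.025,.017)[:2],.106]))
c=cv2.resize(im[60:330,100:460],(800,600));cv2.imwrite('pics/w6b.png',c)
"
```

```text
time: 9.77
position: [0.4219, -0.184, 0.1401]
tool_rot: [0.065, 0.708, -0.056, 0.701]
ft_force: [-1.1, -0.6, -0.5]
grip_width: 0.0244
t 9.77 z 0.1401  dy -0.61 dz 0.28 cm turn -0.002 tilt(xdir) [-0.01   0.014] F [-1.1 -0.6 -0.5] w 0.0244
[[270.40217001 230.86150825]] [[223.74852112 301.05381718]]
```

View pics/w6b.png

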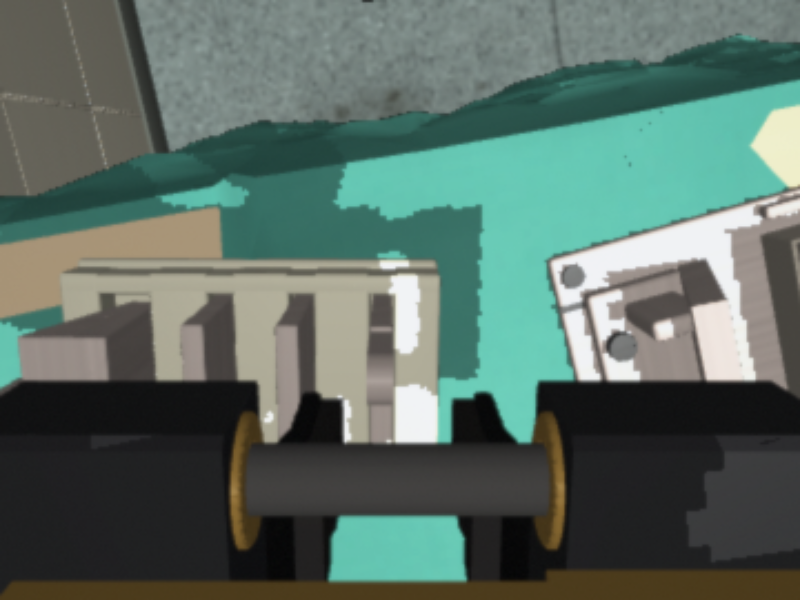

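```bash
python3 -m inch '[[[0,-0.6,0.3,0,0.28],[0.5,0,0,0,0.28],[0,0,0,0,0.28]]]' ; python3 -c "
from h import *
go(*stand(-.025,.0493))"
```

```text
time: 10.07
position: [0.4252, -0.1883, 0.137]
tool_rot: [0.064, 0.708, -0.054, 0.701]
ft_force: [-0.9, 0.8, -0.9]
grip_width: 0.0244
t 10.07 z 0.1370  dy -0.24 dz -0.22 cm turn 0.003 tilt(xdir) [-0.008  0.014] F [-0.9  0.8 -0.9] w 0.0244
```

```bash
python3 -m inch '[[[1.3,-0.2,-0.2,0,0.28],[1.3,0,0,0,0.28],[1.3,0,0,0,0.28],[1.3,0,0,0,0.28],[0.5,0,0,0,0.28]]]'; python3 -c "
from h import *
go(*stand(-.025,.0493))"; python3 -m inch '[[[0,0,0,0,0],[0,0,0,0,0],[0,0,0,0,0],[0,0,0,0,0]]]' 30
```

```text
time: 10.48
position: [0.4279, -0.1917, 0.0839]
tool_rot: [0.06, 0.703, -0.057, 0.706]
ft_force: [1.0, 0.6, -0.1]
grip_width: 0.0243
t 10.48 z 0.0839  dy 0.06 dz -0.54 cm turn 0.004 tilt(xdir) [0.004 0.004] F [ 1.   0.6 -0.1] w 0.0243
time: 10.82
position: [0.4291, -0.1921, 0.0855]
tool_rot: [0.059, 0.702, -0.057, 0.707]
ft_force: [-0.2, 0.2, -0.7]
grip_width: 0.0063
```

```bash
python3 -m inch '[[[0,0,0,0,0],[0,0,0,0,0]]]'
```

```text
time: 10.98
position: [0.4297, -0.1925, 0.0865]
tool_rot: [0.059, 0.702, -0.057, 0.708]
ft_force: [-0.0, -0.6, -0.8]
grip_width: 0.0056
```

```bash
python3 -m inch '[[[0,0,0,0,0.28],[0,0,-0.5,0,0.28],[0,0,0,0,0.28],[0,0,0,0,0.28]]]'; python3 -m inch '[[[0.7,0,0,0,0.28],[0.7,0,-0.2,0,0.28],[0.7,0,-0.1,0,0.28]]]';  python3 -c "
from h import *
go(*stand(-.025,.0493))
i,im=snap('wrist','pics/w7.png')
print(proj(i,np.r_[stand(-.025,.0493)[:2],.106]))"
```

```text
time: 11.32
position: [0.4247, -0.192, 0.0874]
tool_rot: [0.058, 0.701, -0.058, 0.708]
ft_force: [-0.1, -0.1, 0.8]
grip_width: 0.0215
time: 11.57
position: [0.4228, -0.1923, 0.0662]
tool_rot: [0.058, 0.7, -0.059, 0.709]
ft_force: [-0.0, 0.3, -0.7]
grip_width: 0.024
t 11.57 z 0.0662  dy 0.19 dz -0.05 cm turn 0.005 tilt(xdir) [ 0.013 -0.002] F [-0.   0.3 -0.7] w 0.0240
[[285.73336126 277.24669469]]
```

```bash
python3 -m inch '[[[0.3,0.1,0,0,0.28],[0.3,0.1,0,0,0],[0,0,0,0,0],[0,0,0,0,0],[0,0,0,0,0],[0,0,0,0,0]]]' 30; python3 -m inch '[[[0,0,0,0,0],[0,0,0,0,0]]]'
```

```text
time: 12.12
position: [0.4213, -0.1887, 0.0562]
tool_rot: [0.059, 0.702, -0.057, 0.707]
ft_force: [-0.4, 0.6, 0.3]
grip_width: 0.0077
time: 12.28
position: [0.4214, -0.1888, 0.0564]
tool_rot: [0.059, 0.702, -0.057, 0.707]
ft_force: [0.1, -0.2, 0.1]
grip_width: 0.0078
```

```bash
python3 -m inch '[[[-1,0,0,0,0],[-1.5,0,0,0,0],[-2,0,0,0,0],[-2,0,0,0,0],[-2,0,0,0,0],[-2,0,0,0,0],[-1,0,0,0,0],[0,0,0,0,0]]]'; python3 -c "
from h import *
go(*stand(-.025,.0493))
i,im=snap('wrist','pics/w8.png')
go(*nest(-.025,-.0605))
c=im[60:330,100:460];cv2.imwrite('pics/w8b.png',cv2.resize(c,(600,450)))"
```

```text
time: 12.95
position: [0.42, -0.1888, 0.1762]
tool_rot: [0.06, 0.702, -0.057, 0.707]
ft_force: [0.8, -0.2, -0.6]
grip_width: 0.0079
t 12.95 z 0.1762  dy -0.10 dz 0.29 cm turn 0.004 tilt(xdir) [0.007 0.003] F [ 0.8 -0.2 -0.6] w 0.0079
t 13.00 z 0.1754  dy 15.50 dz -1.39 cm turn -0.272 tilt(xdir) [0.006 0.003] F [ 0.6 -0.5 -1.3] w 0.0078
```

View pics/w8b.png

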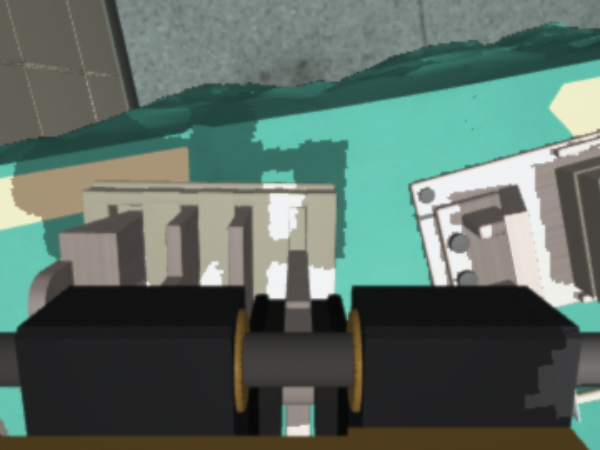

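```bash
python3 -m inch '[[[0,3,0,-0.09,0],[0,3,0,-0.09,0],[0,3,0,-0.09,0],[0,2.5,0,0,0],[0,2,0,0,0],[0,0,0,0,0]]]'; python3 -c "
from h import *
go(*nest(-.027,-.064))"
```

```text
time: 13.5
position: [0.4189, -0.051, 0.171]
tool_rot: [-0.038, 0.706, 0.041, 0.706]
ft_force: [-0.0, 0.2, -0.9]
grip_width: 0.0075
t 13.50 z 0.1710  dy 1.26 dz 1.24 cm turn 0.005 tilt(xdir) [0.001 0.005] F [-0.   0.2 -0.9] w 0.0075
```

```bash
python3 -m inch '[[[0,0.6,0.6,0.005,0],[0,0.5,0.5,0,0],[1,0,0,0,0],[1,0,0,0,0],[0,0,0,0,0]]]'; python3 -c "
from h import *
go(*nest(-.027,-.064))"
```

```text
time: 13.92
position: [0.4282, -0.0381, 0.1475]
tool_rot: [-0.037, 0.707, 0.041, 0.705]
ft_force: [-0.5, -0.0, -1.0]
grip_width: 0.0073
t 13.92 z 0.1475  dy 0.08 dz 0.17 cm turn 0.003 tilt(xdir) [-0.003  0.004] F [-0.5 -0.  -1. ] w 0.0073
```

```bash
python3 -m inch '[[[1.2,0.05,0.1,0,0],[1.2,0,0.05,0,0],[1.2,0,0,0,0],[1.2,0,0,0,0]]]';python3 -m inch '[[[1,0,0,0,0],[1,0,0,0,0],[0.6,0,0,0,0],[0,0,0,0,0]]]'; python3 -c "
from h import *
go(*nest(-.027,-.064))"
```

```text
time: 14.25
position: [0.433, -0.0404, 0.0989]
tool_rot: [-0.038, 0.705, 0.039, 0.707]
ft_force: [-0.4, 0.2, -1.3]
grip_width: 0.0079
time: 14.58
position: [0.4336, -0.0428, 0.0696]
tool_rot: [-0.037, 0.706, 0.038, 0.706]
ft_force: [-0.0, 0.1, -0.9]
grip_width: 0.0078
t 14.58 z 0.0696  dy 0.60 dz -0.32 cm turn -0.001 tilt(xdir) [-0.001  0.002] F [-0.   0.1 -0.9] w 0.0078
```

```bash
python3 -m inch '[[[0.3,0.4,-0.1,0,0],[0.2,0.3,-0.1,0,0],[0,0.1,0,0,0]]]';python3 -m inch '[[[0.3,0.15,0,0,0],[0.2,0.1,0,0,0]]]'; python3 -c "
from h import *
go(*nest(-.027,-.060))"
```

```text
time: 14.83
position: [0.4316, -0.0356, 0.0646]
tool_rot: [-0.036, 0.706, 0.037, 0.706]
ft_force: [0.4, 0.1, -0.4]
grip_width: 0.0078
time: 15.0
position: [0.4329, -0.0341, 0.0605]
tool_rot: [-0.038, 0.705, 0.037, 0.708]
ft_force: [-0.6, -4.7, 1.1]
grip_width: 0.008
t 15.00 z 0.0605  dy 0.13 dz -0.34 cm turn -0.000 tilt(xdir) [ 0.004 -0.002] F [-0.6 -4.7  1.1] w 0.0080
```

```bash
python3 -m inch '[[[0.3,-0.05,-0.1,0,0],[0.2,0,0,0,0],[0.1,0,0,0,0]]]'; python3 -c "
from h import *
go(*nest(-.027,-.0613))"
```

```text
time: 15.25
position: [0.4327, -0.0346, 0.0579]
tool_rot: [-0.039, 0.703, 0.037, 0.709]
ft_force: [-1.3, -0.3, 1.5]
grip_width: 0.0077
t 15.25 z 0.0579  dy 0.05 dz -0.31 cm turn 0.001 tilt(xdir) [ 0.008 -0.003] F [-1.3 -0.3  1.5] w 0.0077
```

```bash
python3 -m inch '[[[0,0,0,0,0.15],[0,0,0,0,0.25],[0,0,0,0,0.25]]]'; python3 -c "
from h import *
go(*nest(-.027,-.0613))"; python3 -m inch '[[[-1,0,0,0,0.25],[-1.5,0,0,0,0.25],[-2,0,0,0,0.25],[-2,0,0,0,0.25],[-2,0,0,0,0.25],[-1,0,0,0,0.25]]]';  python3 -c "
from h import *
go(*stand(.025,.017))"
```

```text
time: 15.5
position: [0.4327, -0.034, 0.0586]
tool_rot: [-0.039, 0.703, 0.037, 0.709]
ft_force: [-0.2, 0.7, -0.1]
grip_width: 0.018
t 15.50 z 0.0586  dy -0.01 dz -0.32 cm turn -0.000 tilt(xdir) [ 0.009 -0.002] F [-0.2  0.7 -0.1] w 0.0180
time: 16.0
position: [0.4284, -0.0319, 0.1528]
tool_rot: [-0.036, 0.707, 0.039, 0.705]
ft_force: [-0.4, 0.2, 0.1]
grip_width: 0.0214
t 16.00 z 0.1528  dy -20.15 dz 1.69 cm turn 0.275 tilt(xdir) [-0.003  0.004] F [-0.4  0.2  0.1] w 0.0214
```

```bash
python3 -m inch '[[[0,-3.5,0,0.092,0.25],[0,-3.5,0,0.092,0.25],[0,-3.5,0,0.092,0.25],[0,-3.5,0.6,0,0.25],[0,-2.5,0.5,0,0.25],[0,0,0,0,0.25]]]';  python3 -c "
from h import *
go(*stand(.025,.0175))"
```

```text
time: 16.5
position: [0.432, -0.2023, 0.1542]
tool_rot: [0.063, 0.703, -0.062, 0.706]
ft_force: [0.1, -0.6, 0.6]
grip_width: 0.0217
t 16.50 z 0.1542  dy -2.13 dz 3.89 cm turn -0.007 tilt(xdir) [0.004 0.002] F [ 0.1 -0.6  0.6] w 0.0217
```

```bash
python3 -m inch '[[[0.5,-1,1.9,-0.007,0.25],[0.5,-1,1.8,0,0.25],[0,0,0,0,0.25],[0,0,0,0,0.25]]]';  python3 -c "
from h import *
go(*stand(.025,.0175))
i,im=snap('wrist','pics/w9.png')
print(proj(i,np.r_[stand(.025,.0175)[:2],.106]),proj(i,np.r_[stand(-.025,.0175)[:2],.07]))"
```

```text
time: 16.83
position: [0.4634, -0.2282, 0.1418]
tool_rot: [0.064, 0.705, -0.059, 0.704]
ft_force: [-0.4, 0.0, 0.3]
grip_width: 0.0217
t 16.83 z 0.1418  dy -0.13 dz 0.34 cm turn -0.005 tilt(xdir) [-0.001  0.007] F [-0.4  0.   0.3] w 0.0217
[[277.86792962 231.8617733 ]] [[277.19039411 150.85846246]]
```

```bash
python3 -m inch '[[[1.5,-0.1,0.2,0,0.25],[1.3,0,0,0,0.25],[1.3,0,0,0,0.25],[0,0,0,0,0.25]]]';  python3 -c "
from h import *
go(*stand(.025,.0175))"
```

```text
time: 17.22
position: [0.4624, -0.2237, 0.1006]
tool_rot: [0.064, 0.706, -0.057, 0.703]
ft_force: [-0.8, 0.7, 0.2]
grip_width: 0.0218
t 17.22 z 0.1006  dy -0.56 dz 0.52 cm turn -0.002 tilt(xdir) [-0.003  0.01 ] F [-0.8  0.7  0.2] w 0.0218
```

```bash
python3 -m inch '[[[0,-0.5,0.4,0,0.25],[0.3,-0.1,0,0,0.25],[0,0,0,0,0.25]]]';  python3 -c "
from h import *
go(*stand(.025,.0175))";python3 -m inch '[[[1.2,0,0,0,0.25],[1.2,0,0,0,0.25],[1,0,0,0,0.25],[0,0,0,0,0.25]]]';  python3 -c "
from h import *
go(*stand(.025,.0175))"
```

```text
time: 17.47
position: [0.4641, -0.2279, 0.0983]
tool_rot: [0.064, 0.707, -0.056, 0.703]
ft_force: [-1.2, 0.4, -0.4]
grip_width: 0.0219
t 17.47 z 0.0983  dy -0.17 dz 0.28 cm turn 0.000 tilt(xdir) [-0.005  0.011] F [-1.2  0.4 -0.4] w 0.0219
time: 17.8
position: [0.4661, -0.2291, 0.0665]
tool_rot: [0.062, 0.704, -0.057, 0.705]
ft_force: [-0.1, 0.4, -0.3]
grip_width: 0.022
t 17.80 z 0.0665  dy -0.09 dz 0.06 cm turn 0.001 tilt(xdir) [0.001 0.007] F [-0.1  0.4 -0.3] w 0.0220
```

```bash
python3 -m inch '[[[0.6,0,0,0,0.25],[0.3,0,0,0,0],[0,0,0,0,0],[0,0,0,0,0],[0,0,0,0,0],[0,0,0,0,0]]]' 30; python3 -c "
from h import *
go(*stand(.025,.0175))";python3 -m inch '[[[-1,0,0,0,0],[-1.5,0,0,0,0],[-2,0,0,0,0],[-2,0,0,0,0],[-2,0,0,0,0],[-2,0,0,0,0],[-1,0,0,0,0],[0,0,0,0,0]]]'; python3 -c "
from h import *
go(*nest(.025,-.073))"
```

```text
time: 18.3
position: [0.467, -0.2297, 0.0579]
tool_rot: [0.062, 0.704, -0.058, 0.706]
ft_force: [0.9, -0.3, -0.5]
grip_width: 0.008
t 18.30 z 0.0579  dy -0.04 dz -0.03 cm turn 0.001 tilt(xdir) [0.003 0.005] F [ 0.9 -0.3 -0.5] w 0.0080
time: 18.97
position: [0.4658, -0.2296, 0.1826]
tool_rot: [0.062, 0.704, -0.058, 0.705]
ft_force: [-0.7, -0.9, -2.2]
grip_width: 0.008
t 18.97 z 0.1826  dy 18.92 dz -1.52 cm turn -0.276 tilt(xdir) [0.003 0.006] F [-0.7 -0.9 -2.2] w 0.0080
```

```bash
python3 -m inch '[[[0,3.5,0,-0.092,0],[0,3.5,0,-0.092,0],[0,3.5,0,-0.092,0],[0,3,0,0,0],[0,2.5,1,0,0],[0,0,0,0,0]]]'; python3 -c "
from h import *
go(*nest(.025,-.075))"
```

```text
time: 19.47
position: [0.4776, -0.0671, 0.1848]
tool_rot: [-0.04, 0.703, 0.04, 0.709]
ft_force: [-1.7, -0.0, -1.5]
grip_width: 0.0078
t 19.47 z 0.1848  dy 2.39 dz 0.79 cm turn 0.006 tilt(xdir) [0.008 0.001] F [-1.7 -0.  -1.5] w 0.0078
```

```bash
python3 -m inch '[[[0,1.1,0.4,0.006,0],[0.5,1,0.3,0,0],[1.2,0,0,0,0],[1.2,0,0,0,0],[0,0,0,0,0]]]'; python3 -c "
from h import *
go(*nest(.025,-.075))"
```

```text
time: 19.88
position: [0.4817, -0.043, 0.1542]
tool_rot: [-0.04, 0.703, 0.039, 0.709]
ft_force: [-0.1, -0.1, -1.5]
grip_width: 0.0076
t 19.88 z 0.1542  dy 0.04 dz 0.11 cm turn 0.005 tilt(xdir) [ 0.008 -0.   ] F [-0.1 -0.1 -1.5] w 0.0076
```

```bash
python3 -m inch '[[[1,0,0,0.005,0],[1,0,0,0,0],[0.8,0,0,0,0],[0,0,0,0,0]]]'; python3 -c "
from h import *
go(*nest(.025,-.075))"
```

```text
time: 20.22
position: [0.4819, -0.0446, 0.1248]
tool_rot: [-0.038, 0.704, 0.037, 0.709]
ft_force: [-1.1, 0.5, -0.1]
grip_width: 0.0077
t 20.22 z 0.1248  dy 0.19 dz 0.11 cm turn -0.001 tilt(xdir) [ 0.007 -0.001] F [-1.1  0.5 -0.1] w 0.0077
```

```bash
python3 -m inch '[[[0.8,0.15,0,0,0],[0.8,0.1,0,0,0],[0.8,0,0,0,0],[0.5,0.05,0,0,0]]]'; python3 -c "
from h import *
go(*nest(.025,-.0725))"
```

```text
time: 20.55
position: [0.4834, -0.0428, 0.0949]
tool_rot: [-0.038, 0.702, 0.036, 0.71]
ft_force: [-1.0, -0.0, -1.0]
grip_width: 0.0076
t 20.55 z 0.0949  dy 0.28 dz -0.06 cm turn -0.002 tilt(xdir) [ 0.011 -0.003] F [-1. -0. -1.] w 0.0076
```

```bash
python3 -m inch '[[[0.7,0.15,-0.05,0,0],[0.7,0.1,0,0,0],[0.6,0.1,0,0,0]]]'; python3 -c "
from h import *
go(*nest(.025,-.0715))"; python3 -m inch '[[[0.6,0.15,-0.05,0,0],[0.6,0.1,0,0,0]]]'; python3 -c "
from h import *
go(*nest(.025,-.0715))"
```

```text
time: 20.8
position: [0.483, -0.0393, 0.0729]
tool_rot: [-0.038, 0.702, 0.036, 0.71]
ft_force: [-0.7, -0.2, -0.5]
grip_width: 0.0074
t 20.80 z 0.0729  dy 0.03 dz -0.06 cm turn -0.002 tilt(xdir) [ 0.011 -0.003] F [-0.7 -0.2 -0.5] w 0.0074
time: 20.97
position: [0.4826, -0.0368, 0.0595]
tool_rot: [-0.039, 0.702, 0.036, 0.71]
ft_force: [5.0, -0.6, 18.2]
grip_width: 0.0071
t 20.97 z 0.0595  dy -0.22 dz -0.05 cm turn -0.002 tilt(xdir) [ 0.012 -0.003] F [ 5.  -0.6 18.2] w 0.0071
```

```bash
python3 -m inch '[[[-0.1,0,0,0,0],[0,0,0,0,0.1],[0,0,0,0,0.22],[0,0,0,0,0.22]]]'; python3 -m inch '[[[-1,0,0,0,0.22],[-1.5,0,0,0,0.22],[-2,0,0,0,0.22],[-2,0,0,0,0.22],[-2,0,0,0,0.22],[-2,0,0,0,0.22],[-1,0,0,0,0.22]]]';  python3 -c "
from h import *
go(*stand(0,-.0706))
i,im=snap('wrist','pics/w10.png')
np.save('w10.npy',np.r_[i['rvec'],i['tvec']])
print(proj(i,np.r_[nest(.021,-.0693)[:2],.108]),proj(i,np.r_[nest(0,-.08)[:2],.072]))"
```

```text
time: 21.3
position: [0.4831, -0.0366, 0.0594]
tool_rot: [-0.039, 0.702, 0.036, 0.71]
ft_force: [0.4, -0.1, -1.3]
grip_width: 0.0153
time: 21.88
position: [0.4782, -0.035, 0.1765]
tool_rot: [-0.037, 0.705, 0.037, 0.707]
ft_force: [0.1, 0.2, 0.2]
grip_width: 0.0192
t 21.88 z 0.1765  dy -27.09 dz -8.00 cm turn 0.274 tilt(xdir) [0.003 0.   ] F [0.1 0.2 0.2] w 0.0192
[[276.77521333 213.67990106]] [[264.06682894 178.22203186]]
```

```bash
python3 -m inch '[[[0,-3.8,-1,0.092,0.25],[0,-3.8,-1,0.092,0.25],[0,-3.8,-1,0.092,0.25],[0,-4,0,0,0.25],[0,-4,0,0,0.25],[0,-4,0,0,0.25],[0,0,0,0,0.25]]]';  python3 -c "
from h import *
go(*stand(0.001,-.0706))"
```

```text
time: 22.52
position: [0.4289, -0.2737, 0.1775]
tool_rot: [0.061, 0.7, -0.062, 0.709]
ft_force: [0.3, -0.6, -0.2]
grip_width: 0.0216
t 22.52 z 0.1775  dy -3.87 dz 0.59 cm turn -0.004 tilt(xdir) [ 0.012 -0.003] F [ 0.3 -0.6 -0.2] w 0.0216
```

```bash
python3 -m inch '[[[1,-1.9,0.3,-0.004,0.25],[1,-1.9,0.2,0,0.25],[1,0,0,0,0.25],[0,0,0,0,0.25]]]';  python3 -c "
from h import *
go(*stand(0.001,-.0706))"
```

```text
time: 22.85
position: [0.4255, -0.3156, 0.1447]
tool_rot: [0.062, 0.7, -0.063, 0.708]
ft_force: [0.3, 0.5, 0.3]
grip_width: 0.0216
t 22.85 z 0.1447  dy 0.31 dz 0.21 cm turn -0.008 tilt(xdir) [ 0.011 -0.002] F [0.3 0.5 0.3] w 0.0216
```

```bash
python3 -m inch '[[[1,0.3,0.1,-0.008,0.25],[1.2,0,0,0,0.25],[1,0,0,0,0.25],[0,0,0,0,0.25]]]';  python3 -c "
from h import *
go(*stand(0.001,-.0706))";python3 -m inch '[[[1,0,0,0,0.25],[1,0,0,0,0.25],[0.8,0,0,0,0.25],[0,0,0,0,0.25]]]';  python3 -c "
from h import *
go(*stand(0.001,-.0706))"
```

```text
time: 23.18
position: [0.427, -0.3106, 0.1109]
tool_rot: [0.06, 0.701, -0.059, 0.708]
ft_force: [0.8, 0.4, -0.6]
grip_width: 0.022
t 23.18 z 0.1109  dy -0.21 dz 0.14 cm turn 0.000 tilt(xdir) [0.01 0.  ] F [ 0.8  0.4 -0.6] w 0.0220
time: 23.52
position: [0.428, -0.3092, 0.0811]
tool_rot: [0.059, 0.701, -0.059, 0.708]
ft_force: [0.5, 0.7, -0.1]
grip_width: 0.0218
t 23.52 z 0.0811  dy -0.36 dz 0.07 cm turn 0.002 tilt(xdir) [0.011 0.   ] F [ 0.5  0.7 -0.1] w 0.0218
```

```bash
python3 -m inch '[[[0.3,-0.3,0,0,0.25],[0.6,0,0,0,0.25],[0,0,0,0,0.25]]]'; python3 -m inch '[[[0.5,0,0,0,0.25],[0,0,0,0,0.25]]]'; python3 -m inch '[[[0.5,0,0,0,0.25],[0,0,0,0,0.25]]]'; python3 -c "
from h import *
go(*stand(0.001,-.0706))"
```

```text
time: 23.77
position: [0.4277, -0.3125, 0.0711]
tool_rot: [0.059, 0.701, -0.059, 0.708]
ft_force: [-1.4, 0.1, 0.0]
grip_width: 0.0214
time: 23.93
position: [0.428, -0.313, 0.0658]
tool_rot: [0.059, 0.701, -0.059, 0.709]
ft_force: [-0.4, -1.0, -0.5]
grip_width: 0.022
time: 24.1
position: [0.4282, -0.3133, 0.0605]
tool_rot: [0.059, 0.7, -0.059, 0.709]
ft_force: [-0.2, 0.3, -0.4]
grip_width: 0.0218
t 24.10 z 0.0605  dy 0.04 dz -0.02 cm turn 0.002 tilt(xdir) [ 0.012 -0.001] F [-0.2  0.3 -0.4] w 0.0218
```

Next I'll probe down to touch the wedge's top or reach 0.056, then close.

```bash
python3 -m inch '[[[0.3,0,0,0,0.25],[0,0,0,0,0.25]]]'; python3 -m inch '[[[0.2,0,0,0,0.25],[0,0,0,0,0.25]]]'; python3 -m inch '[[[0,0,0,0,0],[0,0,0,0,0],[0,0,0,0,0],[0,0,0,0,0]]]' 60; python3 -c "
from h import *
go(*stand(0.001,-.0706))"
```

```text
time: 24.27
position: [0.4283, -0.3134, 0.0572]
tool_rot: [0.059, 0.7, -0.059, 0.709]
ft_force: [0.3, -0.2, 0.1]
grip_width: 0.0218
time: 24.43
position: [0.4284, -0.3134, 0.0551]
tool_rot: [0.059, 0.7, -0.059, 0.709]
ft_force: [0.3, 0.8, 0.4]
grip_width: 0.022
time: 24.77
position: [0.4285, -0.3133, 0.0553]
tool_rot: [0.059, 0.7, -0.059, 0.709]
ft_force: [0.7, -0.2, -0.8]
grip_width: 0.0076
t 24.77 z 0.0553  dy 0.03 dz -0.05 cm turn 0.002 tilt(xdir) [ 0.012 -0.001] F [ 0.7 -0.2 -0.8] w 0.0076
```

```bash
python3 -m inch '[[[-1,0,0,0,0],[-1.5,0,0,0,0],[-2,0,0,0,0],[-2,0,0,0,0],[-2,0,0,0,0],[-2,0,0,0,0],[-1.5,0,0,0,0],[0,0,0,0,0]]]'; python3 -c "
from h import *
go(*nest(.003,-.104))"
```

```text
time: 25.43
position: [0.4253, -0.3119, 0.1827]
tool_rot: [0.06, 0.702, -0.058, 0.708]
ft_force: [0.3, -0.5, -1.7]
grip_width: 0.0075
t 25.43 z 0.1827  dy 24.13 dz -0.14 cm turn -0.274 tilt(xdir) [0.009 0.001] F [ 0.3 -0.5 -1.7] w 0.0075
```

```bash
python3 -m inch '[[[0,3.8,0,-0.092,0],[0,3.8,0,-0.092,0],[0,3.8,0,-0.092,0],[0,3.8,0.3,0,0],[0,3.8,0.3,0,0],[0,2,0.2,0,0],[0,0,0,0,0]]]'; python3 -c "
from h import *
go(*nest(.003,-.104))"
```

```text
time: 26.02
position: [0.4285, -0.0984, 0.1811]
tool_rot: [-0.043, 0.702, 0.039, 0.71]
ft_force: [-0.9, -0.1, -1.9]
grip_width: 0.0076
t 26.02 z 0.1811  dy 2.05 dz 3.81 cm turn 0.009 tilt(xdir) [ 0.011 -0.005] F [-0.9 -0.1 -1.9] w 0.0076
```

```bash
python3 -m inch '[[[0,1,1.9,0.009,0],[0,0.8,1.7,0,0],[1,0,0,0,0],[1,0,0,0,0],[0,0,0,0,0]]]'; python3 -c "
from h import *
go(*nest(.003,-.104))"
```

```text
time: 26.43
position: [0.4629, -0.0757, 0.1597]
tool_rot: [-0.042, 0.703, 0.037, 0.709]
ft_force: [-0.2, -1.0, -1.3]
grip_width: 0.0073
t 26.43 z 0.1597  dy 0.19 dz 0.13 cm turn 0.004 tilt(xdir) [ 0.01  -0.007] F [-0.2 -1.  -1.3] w 0.0073
```

```bash
python3 -m inch '[[[1,0.15,0,0.004,0],[1,0,0,0,0],[1,0.1,0,0,0],[1,0.1,0,0,0],[0,0,0,0,0]]]'; python3 -c "
from h import *
go(*nest(.003,-.104))"
```

```text
time: 26.85
position: [0.4636, -0.0766, 0.1183]
tool_rot: [-0.04, 0.703, 0.033, 0.71]
ft_force: [-1.2, 0.5, -1.0]
grip_width: 0.0076
t 26.85 z 0.1183  dy 0.29 dz 0.06 cm turn -0.003 tilt(xdir) [ 0.01  -0.009] F [-1.2  0.5 -1. ] w 0.0076
```

```bash
python3 -m inch '[[[0.7,0.2,0,0,0],[0.7,0.15,0,0,0],[0.7,0.1,0,0,0],[0,0,0,0,0]]]'; python3 -c "
from h import *
go(*nest(.003,-.1035))"; python3 -m inch '[[[0.5,0.15,0,0,0],[0.5,0.1,0,0,0],[0.4,0.1,0,0,0]]]'; python3 -c "
from h import *
go(*nest(.003,-.1025))"
```

```text
time: 27.18
position: [0.4643, -0.0742, 0.0965]
tool_rot: [-0.04, 0.702, 0.032, 0.71]
ft_force: [-0.1, 0.1, -1.1]
grip_width: 0.0079
t 27.18 z 0.0965  dy 0.11 dz -0.03 cm turn -0.005 tilt(xdir) [ 0.012 -0.01 ] F [-0.1  0.1 -1.1] w 0.0079
time: 27.43
position: [0.465, -0.071, 0.0821]
tool_rot: [-0.04, 0.701, 0.032, 0.711]
ft_force: [-0.1, 0.9, -0.6]
grip_width: 0.0074
t 27.43 z 0.0821  dy -0.11 dz -0.13 cm turn -0.005 tilt(xdir) [ 0.014 -0.011] F [-0.1  0.9 -0.6] w 0.0074
```

```bash
python3 -m inch '[[[0.4,0,0,0,0],[0,0,0,0,0]]]';python3 -m inch '[[[0.3,0,0,0,0],[0,0,0,0,0]]]';python3 -m inch '[[[0.3,0,0,0,0],[0,0,0,0,0]]]'; python3 -c "
from h import *
go(*nest(.003,-.1025))"
```

```text
time: 27.6
position: [0.4653, -0.0709, 0.0786]
tool_rot: [-0.041, 0.701, 0.032, 0.711]
ft_force: [-1.3, -1.7, -0.1]
grip_width: 0.0076
time: 27.77
position: [0.4653, -0.0706, 0.0792]
tool_rot: [-0.042, 0.701, 0.033, 0.711]
ft_force: [1.0, 0.9, -10.1]
grip_width: 0.0077
time: 27.93
position: [0.4655, -0.0707, 0.0787]
tool_rot: [-0.043, 0.7, 0.033, 0.712]
ft_force: [1.9, 0.4, -13.4]
grip_width: 0.0074
t 27.93 z 0.0787  dy -0.13 dz -0.18 cm turn -0.000 tilt(xdir) [ 0.017 -0.013] F [  1.9   0.4 -13.4] w 0.0074
```

```bash
python3 -m inch '[[[0,0,0,0,0]]]'; python3 -c "
from h import *
o=robot.get_obs();print(o['moment'],o['q'],o['joint_torque'],o['ft_force'])
i,im=snap('wrist','pics/w11.png')
a=im[90:330,80:480];j,sd=snap('side','pics/d11.png');k,sc=snap('scene','pics/s11.png')
c=np.zeros((600,800,3),np.uint8);c[:360,:600]=cv2.resize(a,(600,360))
c[360:,:360]=cv2.resize(sd[150:230,240:360],(360,240));c[360:,370:670]=cv2.resize(sc[180:260,250:350],(300,240));cv2.imwrite('pics/c11.png',c)"
```

```text
time: 28.02
position: [0.4655, -0.0707, 0.0787]
tool_rot: [-0.043, 0.7, 0.033, 0.712]
ft_force: [-0.1, -0.7, -1.6]
grip_width: 0.0076
[0.34577258 0.15111553 0.1462811 ] [-0.3846827   0.53330193  1.94195858 -0.00956961  0.64567066 -2.05509536] [  0.29647518 -35.72145939  -8.54391217  -0.0594326   -0.18810805
   0.10251201] [-0.06703031 -0.72488174 -1.57238869]
```

View pics/c11.png

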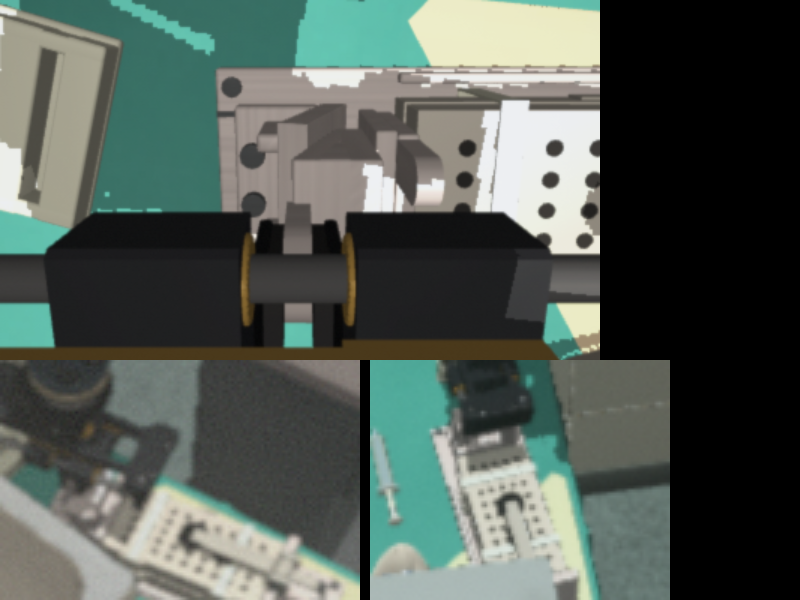

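The wedge sits in the gap against the spacers, and the lever is still down. The view shows one empty slot at left and the wedge's top at about (340,185). I'll press harder now.

```bash
python3 -m inch '[[[0.5,0,0,0,0]]]';python3 -m inch '[[[0.5,0,0,0,0]]]';python3 -m inch '[[[0.8,0,0,0,0]]]'; python3 -c "
from h import *
for k in range(3): camera('wrist'); o=robot.get_obs();print(o['position'],o['ft_force'],o['moment'])
go(*nest(.003,-.1025))"
```

```text
time: 28.25
position: [0.4662, -0.0709, 0.0773]
tool_rot: [-0.043, 0.7, 0.033, 0.712]
ft_force: [-12.6, 5.1, 82.5]
grip_width: 0.0075
time: 28.33
position: [0.4663, -0.0709, 0.0771]
tool_rot: [-0.043, 0.699, 0.033, 0.713]
ft_force: [-14.3, 2.9, 73.9]
grip_width: 0.0077
time: 28.42
position: [0.4672, -0.0709, 0.0756]
tool_rot: [-0.044, 0.698, 0.032, 0.714]
ft_force: [-13.6, 6.5, 81.9]
grip_width: 0.0079
[ 0.46721281 -0.07088266  0.07544932] [-11.02985786   4.80185172  65.00943482] [1.46341697 1.90512726 0.07462488]
[ 0.46724475 -0.07088704  0.07545562] [-11.13747647   4.53465258  65.29939671] [1.44040282 2.0152673  0.13792101]
[ 0.46724786 -0.07088201  0.07544289] [-11.45769349   3.60213947  65.52534079] [1.47299325 1.97989996 0.10894451]
t 28.57 z 0.0754  dy -0.09 dz -0.36 cm turn 0.001 tilt(xdir) [ 0.024 -0.016] F [-11.5   3.6  65.5] w 0.0070
```

```bash
python3 -m inch '[[[0.4,0,0,0,0]]]'; python3 -c "
from h import *
for k in range(14):
    camera('wrist'); o=robot.get_obs()
    if k%3==1: print(o['time'],o['position'].round(4),o['ft_force'].round(1),o['grip_width'])"
```

```text
time: 28.65
position: [0.4673, -0.0709, 0.0756]
tool_rot: [-0.045, 0.697, 0.032, 0.715]
ft_force: [-4.7, -0.5, 16.8]
grip_width: 0.0074
28.75 [ 0.4673 -0.0709  0.0755] [-8.   2.5 45.5] 0.007750402609235319
28.9 [ 0.4673 -0.0709  0.0755] [-8.8  1.7 44.7] 0.007588245849665192
29.05 [ 0.4673 -0.0709  0.0755] [-8.5  1.4 45.7] 0.007635989519874008
29.2 [ 0.4673 -0.0709  0.0755] [-7.9  1.5 45.7] 0.007556730699511311
29.35 [ 0.4673 -0.0709  0.0755] [-8.1  1.4 45. ] 0.007520665182309996
```

```bash
python3 -c "
from rig import robot
print(robot.hand_in());o=robot.get_obs();print(o['time'],o['position'],o['ft_force'],o['grip_width'])"
```

```text
the job is handed in; nothing more can be done
None
the job is handed in; nothing more can be done
```

I handed the job in at about 29.4 s of the 72 s. The lever is latched down, spacers 1 and 2 stand in the gap, and the wedge is jammed with the gripper still pressing on it. No verdict was reported, so the result below rests on my own checks.

**What was done**
- **Lever:** the first descent missed the pad. The second pressed it, but the lever sprang back. The third press latched it, and the wrist picture showed the pad at its down position.
- **Spacers:** I set spacer 1 against the cassettes (contact at about 5 N), then spacer 2 against spacer 1. Both touched the nest floor at the expected height before I let go. My first grasp of spacer 1 closed above the tab, so I opened and took it lower.
- **Wedge:** I pushed it down and kept hold of it with a 60 N grip setting.

**Last checks**
- **Tightness:** the downward push held steady at about 45 N for 0.6 s, with no creep in position or grip width (7.5–7.8 mm).
- **Wedge height:** the lower edge is about 18 mm above the nest floor, so it is jammed and not standing on it. That means about 6.6 mm was left at the floor, against 8 mm expected from the pictures. A slight slip in the grip could account for some of that.
- **Tilt:** the tool was tilted about 0.03 rad at the end, well under the 0.15 limit for the wedge.

**What disagreed or was not checked**
- **Fingertip height:** the nearly closed fingertips sit about 20 mm higher than the stated tool geometry gives. I worked from contact heights instead.
- **Odd force reading:** the wrist force read about -10 to -13 N for a moment as the wedge seated, then cleared. I did not find the cause.
- **Cassettes and bystanders:** I did not measure how far the cassettes moved. The last picture, taken before the final press, showed nothing knocked over; it did not cover every bystander.

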